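# Kit the flywheel job into the service tray

### The job

Gather the three parts for the mower job into the service tray, each standing upright and flat on the floor in the middle of its own liner: the large blue recoil pulley in the square liner, the six-sided black flywheel nut in the round liner, and the brass spark plug adapter with the threaded neck in the oblong liner. Leave their look-alikes (the small blue pulley, the square black nut and the plain round brass bushing) standing where they are.

Things in the scene. Friction and masses are not known exactly. Their poses are not given: they have to be found in the camera images.
- recoil_pulley_c (a point): Blue plastic recoil pulley, the LARGE one: grooved wheel 60 mm across and 19 mm high, on top of it a round hub 28 mm across that reaches a total height of 32 mm. Point at its centre half-way up, 16 mm above its underside. Stands upright (own z up).
- flywheel_nut_c (a point): Matte black steel flywheel nut, SIX-sided, 32 mm across flats (37 mm across corners), 24 mm high. Point at its centre, 12 mm above its underside. Stands upright (own z up). A pair of flats faces along its own +x and -x; the other pairs lie 60 degrees either side.
- plug_adapter_c (a point): Brass spark plug adapter standing on end: six-sided base 30 mm across flats and 14 mm high, collar 24 mm across up to 20 mm, then a round threaded neck 18 mm across up to the total height of 46 mm. Point at its centre half-way up, 23 mm above its underside. Stands upright (own z up).
- small_pulley_c (a point): Look-alike, to be left: SMALL blue plastic pulley of the same form, 40 mm across, 19 mm high, hub 20 mm across, total height 32 mm. Point 16 mm above its underside.
- square_nut_c (a point): Look-alike, to be left: matte black steel SQUARE nut, 40 x 40 mm, 24 mm high. Point 12 mm above its underside.
- brass_bushing_c (a point): Look-alike, to be left: plain ROUND brass bushing, a ring 38 mm across with a wide 22 mm bore, 26 mm high. Point 13 mm above its underside.
- square_liner: Square shallow bare aluminium liner fixed in the grey service tray; origin at the centre of its underside, 3 mm above the bench; floor 3 mm thick, rim 9 mm above the origin, walls 3 mm. Its x and y axes are those of the tray (y along the tray). 84 x 84 mm outside, 78 x 78 mm inside. The service tray around the three liners is fixed to the bench, 94 by 310 mm with a rim 8 mm above the bench; the liners stand in a row along it, 100 mm apart, in any order.
- round_liner: Round shallow bare aluminium liner fixed in the grey service tray; origin at the centre of its underside, 3 mm above the bench; floor 3 mm thick, rim 9 mm above the origin, walls 3 mm. Its x and y axes are those of the tray (y along the tray). 74 mm across outside, 68 mm inside.
- oblong_liner: Oblong shallow bare aluminium liner fixed in the grey service tray; origin at the centre of its underside, 3 mm above the bench; floor 3 mm thick, rim 9 mm above the origin, walls 3 mm. Its x and y axes are those of the tray (y along the tray). 60 mm (x) by 88 mm (y) outside, 54 by 82 mm inside.
Things that resemble listed ones, but are neither listed nor needed, are in the scene too. What is shaped like the part that bears plug_adapter_c but green or pink is not meant.

How it is judged (in metres and radians):
At the end, for the whole second after the job is handed in: Pulley within 12 mm of the square liner's centre each way, nut within 15 mm of the round one's, adapter within 13.5 mm across and 15 mm along the oblong one; all flat on the floor (3 mm), upright (0.12 rad), released, at rest. Look-alikes upright, moved under 20 mm (x of recoil_pulley_c in the frame of square_liner between -0.012 and 0.012 m and y of recoil_pulley_c in the frame of square_liner between -0.012 and 0.012 m and z of recoil_pulley_c in the frame of square_liner between 0.015 and 0.022 m and angle between each of recoil_pulley_c, flywheel_nut_c, plug_adapter_c, small_pulley_c, square_nut_c, brass_bushing_c's own z axis and vertical below 0.12 rad and z of flywheel_nut_c in the frame of round_liner between 0.011 and 0.018 m and horizontal distance between flywheel_nut_c and round_liner below 0.015 m and x of plug_adapter_c in the frame of oblong_liner between -0.0135 and 0.0135 m and y of plug_adapter_c in the frame of oblong_liner between -0.015 and 0.015 m and z of plug_adapter_c in the frame of oblong_liner between 0.022 and 0.029 m and distance of each of small_pulley_c, square_nut_c, brass_bushing_c from where it was at the start of the episode below 0.02 m and linear speed of each of recoil_pulley, flywheel_nut, plug_adapter below 0.01 m/s); the robot touches nothing.
It fails at once if a look-alike is moved 20 mm or more from its place (distance of any of small_pulley_c, square_nut_c, brass_bushing_c from where it was at the start of the episode above 0.02 m).
It also fails if it takes over 80 s, if anything falls off the work surface, if the arm or the gripper's body presses on something with over 40 N, if the wrist force passes 120 N, or if a joint passes its speed limit or range.

### The arm

A 7-joint arm with a two-finger parallel gripper is mounted at the origin on the work surface. World frame = base frame: x ahead of the robot, y to its left, z up, the work surface at z = 0. Lengths are in m, angles in degrees, forces in N, time in s.
With the tool pointing down it reaches from about 0.425 to 0.875 m from the base axis. Payload 4.7 kg.
Tool frame: the origin (TCP) lies between the finger pads; the fingertips stand 22 mm ahead of it and the grasp point (between the pads) lies 3 mm ahead of it; z points along the fingers, y is the line along which they close (so a half turn about z gives the same grasp; the last joint's range is limited). The gripper opens to 87 mm and grips with 3 to 60 N. Pads are 19 mm wide; open, the fingers measure 117 mm over their backs; the gripper's body (75 mm by 190 mm) begins 51 mm behind the grasp point.
Start: joints at [0.808, 18.392, -4.016, 83.108, 1.295, 78.541, -3.26], TCP at [0.65, -0, 0.245] pointing down, gripper open.
Joint ranges: [-163.93, 163.93], [-17.29, 119.83], [-79.2, 71.16], [3.27, 140.29], [-89.18, 269.18], [5.43, 117.66], [-154.24, 154.24]. Speed limits (degrees/s): [147.25, 147.25, 180, 180, 180, 180, 180].

### API

Orientations are given as [roll, pitch, yaw] about the fixed x, y, z axes, in that order (R = Rz(yaw) Ry(pitch) Rx(roll)).
In Python, from cell import env gives the robot as it stands.
- The arm moves only by the tool drive_tool, never from a script. Its argument "moves" is a list of rows, each a list of 3 entries, a list of its own where there are three numbers: the shift along the tool's x, y, z in mm, then the turn, a rotation vector about the tool's x, y, z in rad, then the closure, from 0 (fully open) to 1 (shut). In form: [[[x, y, z], [wx, wy, wz], jaw], ...]. A call has 1 to 12 rows; each row shifts and turns the commanded pose from where the row before left it, along the tool's axes as they then stand; what a row does not reach is not made up. A row lasts 1/12 s, in which the tool goes at most 41.7 mm and 7.16 degrees, less where a joint would pass 70% of its speed; a pose out of reach is approached as far as the arm can. A call with a gripper value outside its range is refused whole. The fingers move at their own pace and stop on an object; "newtons" is the grip in N (left out, the last holds). Time passes only in rows, so rows that do not move let the fingers close. It gives the time, the measured TCP pose, the force, the opening and the grip force at its end, in the units of the state.
- env.get_obs(): the state, without advancing time (a new reading comes with each control period).
- env.read_camera(name): name is "scene" or "side" or "wrist"; returns (picture, depth): 420x560x3 uint8, blue, green, red; 420x560 float32, m along the optical axis (not along the pixel's ray), 0 where there is no reading.
- env.get_calibration(name): a dict with "fx", "fy", "cx", "cy" (pixels), "T" (4x4, takes a point from camera to world coordinates). Camera axes: x right, y down, z forward; pixel columns grow to the right and rows downward; lengths in m; the calibration is good to about 2 mm. A picture is of the moment at which its call begins: read the wrist's pose just before it. get_calibration takes no time and is no camera call; for the wrist camera it gives the pose at the moment of the call.
- env.sign_off(): hands the job in; it is judged then, once.
The state is a dict: "time_s": time; "qpos": joint angles; "joint_velocities": joint speeds; "effort": joint torques, N m; "tool_pos": TCP position; "tool_rot": TCP orientation; "force": force on the tool from outside, world axes, zero at the start; "wrist_torque": the same for the moment, N m; "grip_width": finger opening in m; "grasp_force": force on a finger pad.
Only numpy, scipy, OpenCV 4.12 (cv2) and the standard library are available. Lean on these libraries where they do the work, as an engineer would, in place of code of your own. Each camera call takes 0.05 s, during which the arm holds its last target. There are 200 camera calls.

## Working session

There is one attempt and no reset: what is moved stays moved. The work goes in short steps, Python scripts to look and compute and a tool call to move; the robot and the scene stay as the last step left them, time stands still between calls to the robot, and variables do not carry over. Pictures are saved under pics/ and viewed, at most 14 in all, crops included, and the job is handed in when it is done.

Besides the shell and the picture viewer there is one more tool, called after "Call:" as a command line: name --argument value ..., lists and objects as JSON in quotes. drive_tool: Moves the arm, as the interface text tells. Its arguments: {"type":"object","properties":{"moves":{"type":"array"},"newtons":{"type":"number"}},"required":["moves"]}

```bash
mkdir -p pics; cat > h.py <<'E'
import numpy as np, cv2
from cell import env
def snap(n,f=None):
    K=env.get_calibration(n); im,d=env.read_camera(n)
    if f: cv2.imwrite(f'pics/{f}.png',im); np.savez(f'pics/{f}.npz',im=im,d=d,T=K['T'],k=[K[a] for a in('fx','fy','cx','cy')])
    return im,d,K
def load(f):
    z=np.load(f'pics/{f}.npz'); return z['im'],z['d'],dict(zip(('fx','fy','cx','cy'),z['k']),T=z['T'])
def cloud(d,K):
    v,u=np.indices(d.shape); P=np.stack([(u-K['cx'])/K['fx']*d,(v-K['cy'])/K['fy']*d,d,np.ones_like(d)],-1)
    return (P@np.array(K['T']).T)[...,:3]
def ray(u,v,K,z):
    T=np.array(K['T']); r=T[:3,:3]@[(u-K['cx'])/K['fx'],(v-K['cy'])/K['fy'],1]
    return T[:3,3]+r*(z-T[2,3])/r[2]
E
python3 - <<'E'
from h import *
for n in('scene','side','wrist'):
    im,d,K=snap(n,n+'0'); print(n,np.array(K['T']).round(3).tolist(),K['fx'])
o=env.get_obs(); print(o['tool_pos'],o['tool_rot'],o['time_s'])
E
```

```text
scene [[0.587, 0.518, -0.622, 1.101], [0.81, -0.384, 0.444, -0.477], [-0.009, -0.765, -0.645, 0.659], [0.0, 0.0, 0.0, 1.0]] 538.8680681919998
side [[0.848, -0.355, 0.393, 0.194], [-0.529, -0.597, 0.603, -0.562], [0.021, -0.719, -0.695, 0.614], [0.0, 0.0, 0.0, 1.0]] 467.6798560911402
wrist [[1.0, 0.0, -0.002, 0.65], [-0.0, -0.955, -0.298, 0.082], [-0.002, 0.298, -0.955, 0.384], [0.0, 0.0, 0.0, 1.0]] 290.9091953570975
[ 6.49614260e-01 -5.41632745e-05  2.43731202e-01] [-1.79916354e+02  6.26975943e-03  9.00013311e+01] 0.15
```

View pics/scene0.png

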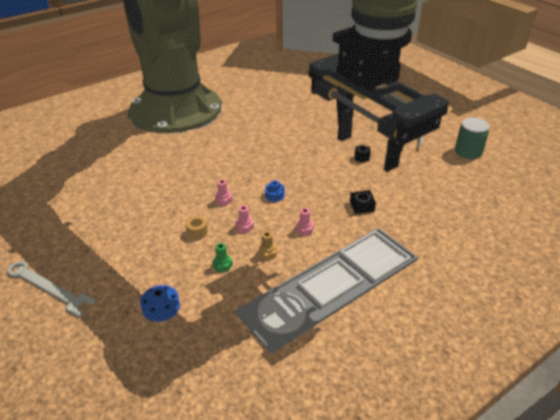

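View pics/side0.png

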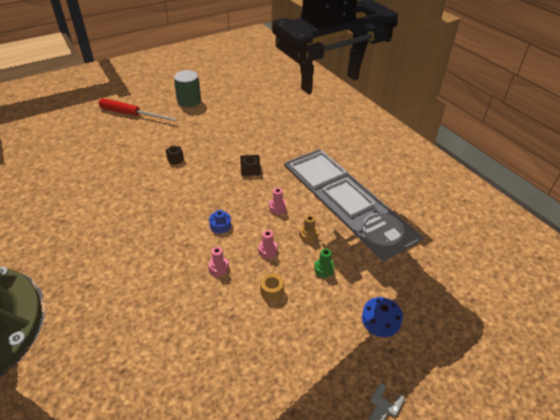

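View pics/wrist0.png

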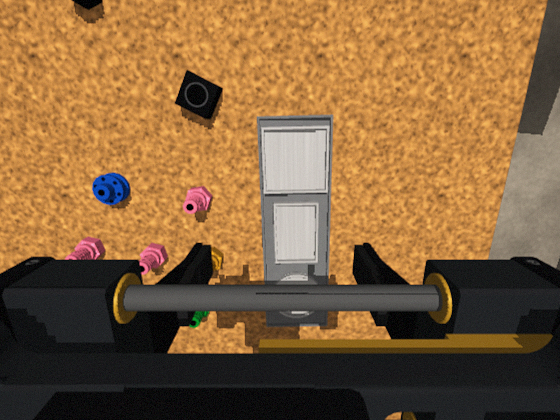

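Scene: large blue pulley at (160,302), six-sided nut at (362,153), brass adapter at (267,245); look-alikes are the small pulley (275,190), square nut (362,202) and bushing (197,228). The tray runs from about (260,325) to (395,245). In the wrist view the liners from far to near are square (295,160), oblong (297,233) and round (297,295).

```bash
cat > m.py <<'E'
from h import *
import sys
def blobs(f):
    im,d,K=load(f); hsv=cv2.cvtColor(im,cv2.COLOR_BGR2HSV); P=cloud(d,K)
    h,s,v=[hsv[...,i] for i in range(3)]
    ht=P[...,2]
    M={'blue':(h>105)&(h<130)&(s>120),'dark':(v<60)&(ht<.06)&(ht>-.02),'brass':(s>100)&(ht>.008)&(ht<.08)&(h<30)&(v>30),
       'grey':(s<60)&(v>60)&(ht<.03)&(ht>-.02)}
    for n,m in M.items():
        m=m&(d>0)&(P[...,0]>.3)&(P[...,0]<.95)&(abs(P[...,1])<.5)
        k,L,st,c=cv2.connectedComponentsWithStats(m.astype(np.uint8))
        for i in range(1,k):
            if st[i,4]<60: continue
            Q=P[L==i]; up=Q[Q[:,2]>Q[:,2].max()-.006]
            print(f,n,c[i].round(),st[i,4],'lo',np.percentile(Q,2,0).round(3),'hi',np.percentile(Q,98,0).round(3),'top c',((up.max(0)+up.min(0))/2).round(3))
for f in sys.argv[1:]: blobs(f)
E
python3 m.py scene0 side0 wrist0
python3 - <<'E'
from h import *
im=load('scene0')[0]; a=cv2.resize(im[260:340,110:200],None,fx=4.4,fy=4.4); b=cv2.resize(im[130:230,310:400],None,fx=4,fy=3.52)
cv2.imwrite('pics/z1.png',np.hstack([a,b]))
E
```

```text
scene0 blue [274. 191.] 279 lo [ 0.414 -0.023  0.003] hi [0.444 0.011 0.033] top c [ 0.428 -0.006  0.031]
scene0 blue [160. 303.] 1016 lo [ 0.525 -0.336  0.003] hi [ 0.574 -0.285  0.033] top c [ 0.545 -0.31   0.032]
scene0 dark [362. 154.] 193 lo [0.422 0.201 0.004] hi [0.448 0.23  0.026] top c [0.435 0.216 0.024]
scene0 dark [362. 202.] 431 lo [0.534 0.085 0.004] hi [0.575 0.127 0.026] top c [0.551 0.108 0.024]
scene0 brass [196. 226.] 374 lo [ 0.413 -0.198  0.009] hi [ 0.449 -0.163  0.027] top c [ 0.428 -0.18   0.025]
scene0 brass [267. 245.] 338 lo [ 0.54  -0.123  0.009] hi [ 0.563 -0.095  0.047] top c [ 0.549 -0.108  0.045]
scene0 grey [323. 289.] 8700 lo [ 0.624 -0.218  0.001] hi [0.716 0.083 0.012] top c [ 0.671 -0.069  0.013]
scene0 grey [ 51. 288.] 1114 lo [ 0.322 -0.479  0.   ] hi [ 0.484 -0.394  0.009] top c [ 0.404 -0.435  0.008]
side0 blue [219. 221.] 274 lo [ 0.406 -0.024  0.002] hi [0.439 0.008 0.031] top c [ 0.423 -0.006  0.03 ]
side0 blue [381. 317.] 1092 lo [ 0.515 -0.339  0.002] hi [ 0.569 -0.285  0.031] top c [ 0.544 -0.311  0.03 ]
side0 dark [188.  94.] 498 lo [0.
[... 1145 characters left out ...]
.001] hi [0.445 0.209 0.024] top c [0.432 0.203 0.022]
wrist0 dark [198.  95.] 1306 lo [0.529 0.086 0.008] hi [0.574 0.13  0.027] top c [0.551 0.109 0.025]
wrist0 dark [318. 318.] 113 lo [ 0.689 -0.22   0.003] hi [ 0.715 -0.2    0.008] top c [ 0.701 -0.209  0.006]
wrist0 dark [285. 322.] 181 lo [ 0.627 -0.222  0.003] hi [ 0.683 -0.206  0.01 ] top c [ 0.655 -0.214  0.007]
wrist0 brass [216. 260.] 173 lo [ 0.551 -0.121  0.009] hi [ 0.563 -0.093  0.034] top c [ 0.556 -0.109  0.035]
wrist0 grey [295. 197.] 11428 lo [ 0.622 -0.143  0.003] hi [0.711 0.083 0.013] top c [ 0.666 -0.03   0.012]
wrist0 grey [295. 316.] 286 lo [ 0.638 -0.217  0.003] hi [ 0.698 -0.195  0.014] top c [ 0.67  -0.199  0.012]
```

View pics/z1.png

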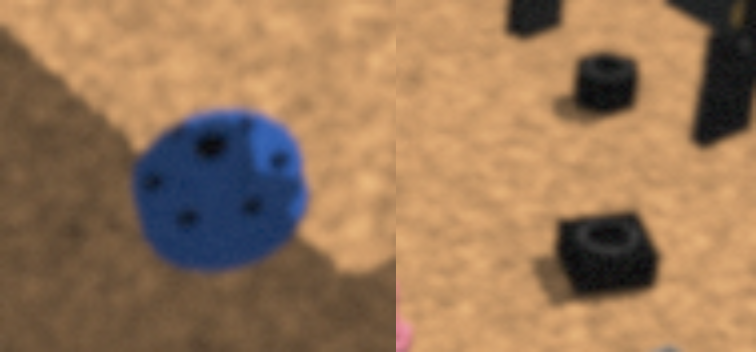

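The crop confirms the classes: the large pulley stands hub up (the hub's top at 32 mm), the upper black nut is six-sided and the lower one is square. The heights agree in both views (32, 24 and 46 mm), and the tray's yaw is about 0 with its centre near (0.668, -0.069). Moving to the pulley at (0.545, -0.310) now.

Call:
drive_tool --moves '[[[-20,-7,8],[0,0,0],0.2],[[-32,-11,10],[0,0,0],0.2],[[-32,-11,10],[0,0,0],0.2],[[-32,-11,10],[0,0,0],0.2],[[-32,-11,10],[0,0,0],0.2],[[-32,-11,10],[0,0,0],0.2],[[-32,-11,10],[0,0,0],0.2],[[-32,-11,10],[0,0,0],0.2],[[-32,-11,10],[0,0,0],0.2],[[-24,-7,10],[0,0,0],0.2],[[-10,-3,4],[0,0,0],0.2],[[0,0,0],[0,0,0],0.2]]' --newtons 20

```text
time_s: 1.15
tool_pos: [0.5426, -0.313, 0.1411]
tool_rot: [-179.8, 0.0, 89.7]
force: [-0.7, 0.0, -0.1]
grip_width: 0.0698
grasp_force: 0.0
```

```bash
python3 - <<'E'
from h import *
print(env.get_obs()['tool_pos'],env.get_obs()['tool_rot'],env.get_obs()['grip_width'])
im,d,K=snap('wrist','w1')
# liners: bright low-sat in wrist0 via plane z=.012; decoy cones
im,d,K=load('wrist0'); hsv=cv2.cvtColor(im,cv2.COLOR_BGR2HSV)
m=((hsv[...,1]<50)&(hsv[...,2]>130)).astype(np.uint8); m[:, :240]=0; m[:,350:]=0; m=cv2.morphologyEx(m,cv2.MORPH_CLOSE,np.ones((5,5)))
for c in cv2.findContours(m,0,2)[0]:
    if cv2.contourArea(c)>200:
        q=np.array([ray(u,v,K,.012)[:2] for u,v in c[:,0]],np.float32); print(cv2.minAreaRect(q), cv2.boundingRect(c))
for f in('scene0','side0'):
    im,d,K=load(f); hsv=cv2.cvtColor(im,cv2.COLOR_BGR2HSV);P=cloud(d,K)
    for n,m in(('pink',(hsv[...,0]>140)&(hsv[...,0]<178)&(hsv[...,1]>60)),('green',(hsv[...,0]>45)&(hsv[...,0]<75)&(hsv[...,1]>100)),('al',(hsv[...,1]<50)&(hsv[...,2]>130))):
        k,L,st,c=cv2.connectedComponentsWithStats(m.astype(np.uint8))
        for i in range(1,k):
            if st[i,4]>80 and P[L==i][:,0].max()<.9: Q=P[L==i]; print(f,n,Q.min(0).round(3),Q.max(0).round(3))
E
```

```text
[ 0.54256693 -0.3130262   0.14108627] [-1.79826883e+02  1.51345929e-02  8.96890447e+01] 0.06982023267930013
((0.6664544939994812, -0.02662135660648346), (0.09184864163398743, 0.2271595597267151), 1.241037130355835) (258, 115, 75, 166)
scene0 pink [ 0.368 -0.108  0.001] [ 0.395 -0.078  0.048]
scene0 green [ 0.515 -0.201  0.002] [ 0.543 -0.171  0.048]
scene0 al [0.526 0.393 0.066] [0.579 0.448 0.073]
scene0 al [ 0.65  -0.144  0.003] [ 0.687 -0.133  0.008]
scene0 al [ 0.453 -0.431 -0.001] [ 0.489 -0.417  0.009]
side0 pink [ 0.519 -0.036  0.001] [ 0.55  -0.006  0.046]
side0 pink [ 0.45 -0.12 -0.  ] [ 0.482 -0.091  0.047]
side0 pink [ 0.194 -0.562  0.   ] [ 0.391 -0.082  0.614]
side0 green [ 0.194 -0.562 -0.003] [ 0.561 -0.151  0.614]
side0 al [ 0.522  0.393 -0.003] [0.623 0.562 0.071]
side0 al [ 0.194 -0.562 -0.003] [0.72  0.085 0.614]
side0 al [ 0.194 -0.562 -0.002] [ 0.709 -0.013  0.614]
side0 al [ 0.194 -0.562 -0.   ] [ 0.686 -0.145  0.614]
side0 al [ 0.663 -0.198  0.002] [ 0.691 -0.174  0.007]
side0 al [ 0.061 -0.562  0.01 ] [ 0.194 -0.059  0.614]
side0 al [ 0.459 -0.431  0.004] [ 0.487 -0.418  0.009]
```

View pics/w1.png

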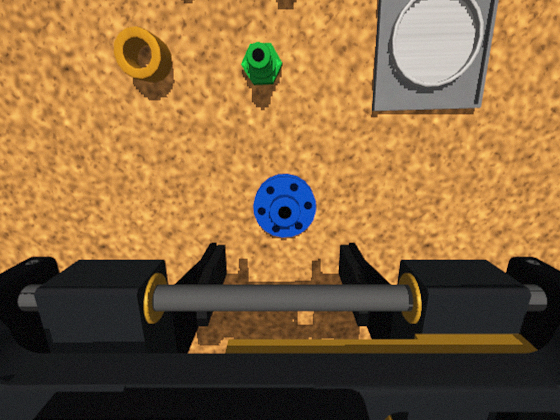

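The wrist view shows the pulley ahead of the fingers, hub centre near (285,211), round liner at (433,40). Casting rays for precise positions.

```bash
python3 - <<'E'
from h import *
im,d,K=load('w1'); P=cloud(d,K)
print(ray(285,211,K,.032), P[215,285],P[211,290])
hsv=cv2.cvtColor(im,cv2.COLOR_BGR2HSV)
m=((hsv[...,0]>105)&(hsv[...,0]<130)&(hsv[...,1]>120)); Q=P[m]; print(Q.min(0),Q.max(0)); T=Q[Q[:,2]>.027]; print('hub',(T.min(0)+T.max(0))/2,T.min(0),T.max(0))
E
```

```text
[ 0.54465946 -0.30934949  0.032     ] [ 0.5446377  -0.3124756   0.03400244] [ 0.54912932 -0.30901285  0.03313492]
[ 4.56387278e-01 -3.39855664e-01 -4.45564871e-04] [ 0.62894061 -0.23056203  0.28150501]
hub [ 0.54266395 -0.28294838  0.15431163] [ 0.45638728 -0.33533474  0.02711825] [ 0.62894061 -0.23056203  0.28150501]
```

Call:
drive_tool --moves '[[[3,2.5,15],[0,0,0],0.2],[[0,0,25],[0,0,0],0.2],[[0,0,25],[0,0,0],0.2],[[0,0,18],[0,0,0],0.2],[[0,0,10],[0,0,0],0.2],[[0,0,3],[0,0,0],0.2],[[0,0,0],[0,0,0],0.2],[[0,0,0],[0,0,0],0.8],[[0,0,0],[0,0,0],0.8],[[0,0,0],[0,0,0],0.8],[[0,0,0],[0,0,0],0.8],[[0,0,0],[0,0,0],0.8]]' --newtons 20

```text
time_s: 2.2
tool_pos: [0.5478, -0.3073, 0.0473]
tool_rot: [179.9, 0.0, 90.0]
force: [-0.4, 0.2, -0.2]
grip_width: 0.044
grasp_force: 0.0
```

Call:
drive_tool --moves '[[[-2,-2,2],[0,0,0],0.5],[[0,0,1],[0,0,0],0.5],[[0,0,0],[0,0,0],0.9],[[0,0,0],[0,0,0],0.9],[[0,0,0],[0,0,0],0.9],[[0,0,0],[0,0,0],0.9],[[0,0,0],[0,0,0],0.9],[[0,0,0],[0,0,0],0.9],[[0,0,0],[0,0,0],0.9]]' --newtons 25

```text
time_s: 2.95
tool_pos: [0.5455, -0.309, 0.0435]
tool_rot: [180.0, -0.0, 90.0]
force: [0.3, 0.7, -1.0]
grip_width: 0.0268
grasp_force: 25.0
```

Call:
drive_tool --moves '[[[0,0,-15],[0,0,0],0.9],[[0,0,-25],[0,0,0],0.9],[[0,0,-25],[0,0,0],0.9],[[18,9,-15],[0,0,0],0.9],[[30,15,0],[0,0,0],0.9],[[33,16,0],[0,0,0],0.9],[[33,16,0],[0,0,0],0.9],[[33,16,0],[0,0,0],0.9],[[33,16,0],[0,0,0],0.9],[[30,15,0],[0,0,0],0.9],[[25,12,0],[0,0,0],0.9],[[15,7,0],[0,0,0],0.9]]'

```text
time_s: 3.95
tool_pos: [0.6687, -0.0538, 0.1235]
tool_rot: [180.0, -0.1, 90.3]
force: [-0.6, 0.2, -0.2]
grip_width: 0.0267
grasp_force: 25.0
```

Call:
drive_tool --moves '[[[0,0,0],[0,0,0],0.9],[[0,0,0],[0,0,0],0.9]]'

```text
time_s: 4.12
tool_pos: [0.6674, -0.0586, 0.1232]
tool_rot: [-180.0, 0.0, 90.1]
force: [-0.3, -1.4, -0.7]
grip_width: 0.027
grasp_force: 25.0
```

```bash
python3 - <<'E'
from h import *
im,d,K=snap('wrist','w2'); P=cloud(d,K)
print(env.get_obs()['tool_pos'])
hsv=cv2.cvtColor(im,cv2.COLOR_BGR2HSV)
for lo in (110,150,170):
  m=((hsv[...,1]<50)&(hsv[...,2]>lo)&(P[...,2]<.03)&(d>0)).astype(np.uint8); m=cv2.morphologyEx(m,cv2.MORPH_OPEN,np.ones((3,3)))
  for c in cv2.findContours(m,0,2)[0]:
    if cv2.contourArea(c)>800:
        q=np.array([ray(u,v,K,.010)[:2] for u,v in c[:,0]],np.float32); print(lo,cv2.minAreaRect(q), cv2.boundingRect(c))
E
```

```text
[ 0.66698415 -0.0607743   0.12328108]
110 ((0.6671537160873413, -0.04721144959330559), (0.08612542599439621, 0.06754026561975479), 0.08122505247592926) (233, 164, 98, 73)
110 ((0.6652700901031494, 0.03511045128107071), (0.08562543988227844, 0.09033519774675369), 1.2200552225112915) (225, 44, 109, 118)
150 ((0.6648455858230591, -0.04156102240085602), (0.03432023152709007, 0.05816154554486275), 88.9915771484375) (247, 176, 65, 39)
150 ((0.667366087436676, 0.029322929680347443), (0.08055662363767624, 0.07827739417552948), 1.264256238937378) (231, 59, 100, 102)
170 ((0.6673586368560791, -0.0439070463180542), (0.029717369005084038, 0.05305362865328789), 88.9915771484375) (253, 182, 59, 33)
170 ((0.6669660210609436, 0.02933472767472267), (0.08055286109447479, 0.07772595435380936), 1.859471082687378) (231, 59, 100, 102)
```

View pics/w2.png

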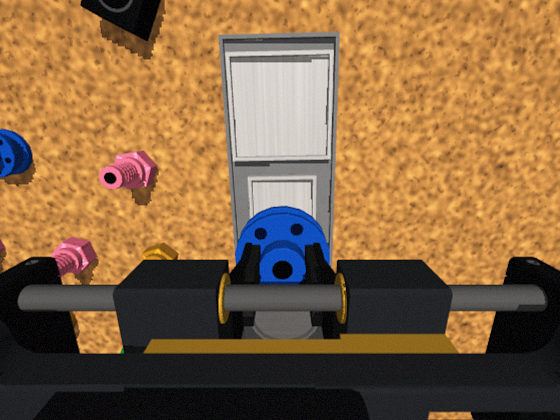

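The pulley is held level in the fingers; the square liner spans (225–334, 44–162), giving a centre of about (0.667, 0.031).

Call:
drive_tool --moves '[[[15,0,0],[0,0,0],0.9],[[26,0,0],[0,0,0],0.9],[[26,0,0],[0,0,0],0.9],[[18,0,5],[0,0,0],0.9],[[7,0,15],[0,0,0],0.9],[[0,0,20],[0,0,0],0.9],[[0,0,15],[0,0,0],0.9],[[0,0,10],[0,0,0],0.9],[[0,0,5],[0,0,0],0.9],[[0,0,0],[0,0,0],0.9],[[0,0,0],[0,0,0],0.9],[[0,0,0],[0,0,0],0.9]]'

```text
time_s: 5.17
tool_pos: [0.6684, 0.0327, 0.0549]
tool_rot: [179.9, -0.0, 90.0]
force: [0.7, 0.2, -0.2]
grip_width: 0.027
grasp_force: 25.0
```

Call:
drive_tool --moves '[[[-1,-1,3],[0,0,0],0.9],[[0,0,2],[0,0,0],0.9],[[0,0,0],[0,0,0],0.9],[[0,0,0],[0,0,0],0.9],[[0,0,0],[0,0,0],0.5],[[0,0,0],[0,0,0],0.5],[[0,0,0],[0,0,0],0.5],[[0,0,-10],[0,0,0],0.5],[[0,0,-25],[0,0,0],0.5],[[0,0,-30],[0,0,0],0.5],[[-10,-10,-20],[0,0,0],0.5],[[-20,-15,0],[0,0,0],0.5]]'

```text
time_s: 6.17
tool_pos: [0.6455, 0.006, 0.1399]
tool_rot: [179.4, -0.2, 90.3]
force: [0.5, 0.4, 1.6]
grip_width: 0.0434
grasp_force: 0.0
```

Call:
drive_tool --moves '[[[-25,-12,0],[0,0,0],0.5],[[-32,-18,0],[0,0,0],0.5],[[-32,-18,0],[0,0,0],0.5],[[-32,-18,0],[0,0,0],0.5],[[-26,-18,0],[0,0,0],0.5],[[-15,-10,0],[0,0,0],0.5],[[0,0,0],[0,0,0],0.5],[[0,0,0],[0,0,0],0.5],[[0,0,0],[0,0,0],0.5]]'

```text
time_s: 6.92
tool_pos: [0.5483, -0.1588, 0.1341]
tool_rot: [179.9, -0.0, 90.1]
force: [0.3, 0.5, 0.4]
grip_width: 0.0436
grasp_force: 0.0
```

```bash
cat > a.py <<'E'
from h import *
im,d,K=snap('wrist','w3'); P=cloud(d,K)
print(env.get_obs()['tool_pos'],env.get_obs()['time_s'])
hsv=cv2.cvtColor(im,cv2.COLOR_BGR2HSV);h,s,v=cv2.split(hsv)
m=(P[...,2]>.036)&(P[...,2]<.055)&(d>0)&(h<35)
k,L,st,c=cv2.connectedComponentsWithStats(m.astype(np.uint8))
for i in range(1,k):
    if st[i,4]>40: Q=P[L==i]; print(c[i].round(),st[i,4],Q.min(0).round(4),Q.max(0).round(4),'ray',ray(*c[i],K,.044).round(4))
im,d,K=snap('scene','s3');
E
python3 a.py; python3 m.py s3 | grep blue
```

```text
[ 0.54843457 -0.15834163  0.13395566] 6.9667
[281. 161.] 394 [ 0.5385 -0.1171  0.0364] [ 0.556  -0.0995  0.0488] ray [ 0.5474 -0.108   0.044 ]
s3 blue [375. 253.] 849 lo [0.643 0.002 0.009] hi [0.696 0.056 0.039] top c [0.668 0.03  0.037]
```

View pics/w3.png

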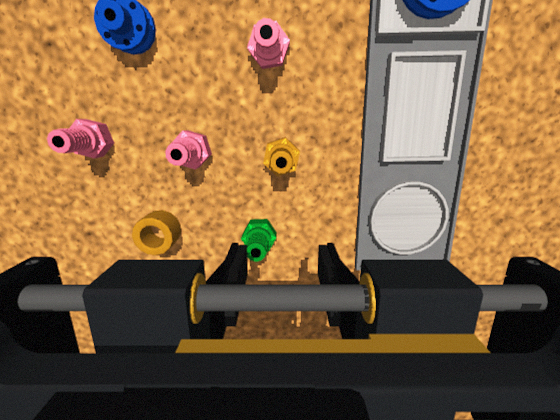

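The wrist view shows the adapter at (281,161), i.e. (0.547, -0.108), clear of the pink and green ones; the pulley sits in the square liner (top of hub 37 mm).

Call:
drive_tool --moves '[[[15,0,0],[0,0,0],0.5],[[25,-1,0],[0,0,0],0.5],[[10,0,10],[0,0,0],0.5],[[0,0,20],[0,0,0],0.5],[[0,0,25],[0,0,0],0.5],[[0,0,20],[0,0,0],0.5],[[0,0,10],[0,0,0],0.5],[[0,0,3],[0,0,0],0.5],[[0,0,0],[0,0,0],0.5],[[0,0,0],[0,0,0],0.5]]'

```text
time_s: 7.85
tool_pos: [0.5474, -0.11, 0.0463]
tool_rot: [179.9, 0.0, 90.0]
force: [-0.6, -0.5, 0.1]
grip_width: 0.0435
grasp_force: 0.0
```

Call:
drive_tool --moves '[[[0,0,0],[0,0,0],0.95],[[0,0,0],[0,0,0],0.95],[[0,0,0],[0,0,0],0.95],[[0,0,0],[0,0,0],0.95],[[0,0,0],[0,0,0],0.95],[[0,0,0],[0,0,0],0.95],[[0,0,0],[0,0,0],0.95],[[0,0,0],[0,0,0],0.95]]'

```text
time_s: 8.52
tool_pos: [0.5468, -0.1101, 0.0459]
tool_rot: [180.0, 0.0, 90.0]
force: [0.4, 0.3, 2.8]
grip_width: 0.0171
grasp_force: 25.0
```

Call:
drive_tool --moves '[[[0,0,-15],[0,0,0],0.95],[[0,0,-25],[0,0,0],0.95],[[5,15,-20],[0,0,0],0.95],[[10,30,0],[0,0,0],0.95],[[12,35,0],[0,0,0],0.95],[[9,27,0],[0,0,0],0.95],[[4,13,10],[0,0,0],0.95],[[0,0,20],[0,0,0],0.95],[[0,0,15],[0,0,0],0.95],[[0,0,5],[0,0,0],0.95],[[0,0,0],[0,0,0],0.95],[[0,0,0],[0,0,0],0.95]]'

```text
time_s: 9.52
tool_pos: [0.6664, -0.0702, 0.0556]
tool_rot: [-180.0, 0.0, 90.0]
force: [0.4, 0.5, -0.0]
grip_width: 0.0171
grasp_force: 25.0
```

```bash
python3 - <<'E'
from h import *
im,d,K=load('w3'); P=cloud(d,K); hsv=cv2.cvtColor(im,cv2.COLOR_BGR2HSV)
m=((hsv[...,1]<50)&(hsv[...,2]>150)&(d>0)).astype(np.uint8); m[:,:370]=0;m[250:]=0
for c in cv2.findContours(m,0,2)[0]:
    if cv2.contourArea(c)>800:
        q=np.array([ray(u,v,K,.010)[:2] for u,v in c[:,0]],np.float32); print(cv2.minAreaRect(q), cv2.boundingRect(c))
print(env.get_obs()['tool_pos'])
E
```

```text
((0.6707826852798462, -0.16508668661117554), (0.07399609684944153, 0.06871405988931656), 0.0048316465690732) (371, 181, 78, 69)
((0.6687359809875488, -0.06730107218027115), (0.06094895303249359, 0.08953069150447845), 1.248845100402832) (383, 50, 84, 112)
((0.6671922206878662, 0.0014438768848776817), (0.08547193557024002, 0.021916059777140617), 0.06972704082727432) (379, 0, 111, 33)
[ 0.66642226 -0.07021759  0.05562037]
```

Consistent with the oblong centre at (0.668, -0.068). Lower, release and lift, then look.

Call:
drive_tool --moves '[[[1,1,2],[0,0,0],0.95],[[0,0,1.5],[0,0,0],0.95],[[0,0,0],[0,0,0],0.95],[[0,0,0],[0,0,0],0.95],[[0,0,0],[0,0,0],0.6],[[0,0,0],[0,0,0],0.6],[[0,0,0],[0,0,0],0.6],[[0,0,0],[0,0,0],0.6],[[0,0,-10],[0,0,0],0.6],[[0,0,-25],[0,0,0],0.6],[[0,0,-30],[0,0,0],0.5],[[0,0,-15],[0,0,0],0.4]]'

```text
time_s: 10.52
tool_pos: [0.6692, -0.0692, 0.1366]
tool_rot: [179.7, 0.0, 90.0]
force: [0.5, -1.1, 1.6]
grip_width: 0.0418
grasp_force: 0.0
```

Call:
drive_tool --moves '[[[10,-11,0],[0,0,0],0.4],[[24,-25,0],[0,0,0],0.4],[[25,-25,0],[0,0,0],0.4],[[25,-25,0],[0,0,0],0.4],[[25,-25,0],[0,0,0],0.4],[[25,-26,0],[0,0,0],0.4],[[25,-26,0],[0,0,0],0.4],[[25,-26,0],[0,0,0],0.4],[[22,-24,0],[0,0,0],0.4],[[15,-16,0],[0,0,0],0.4],[[8,-7,0],[0,0,0],0.4],[[0,0,0],[0,0,0],0.4]]'

```text
time_s: 11.52
tool_pos: [0.4307, 0.1619, 0.133]
tool_rot: [179.9, -0.0, 90.2]
force: [-0.8, 0.3, 0.1]
grip_width: 0.0519
grasp_force: 0.0
```

Call:
drive_tool --moves '[[[0,0,0],[0,0,0],0.4],[[0,0,0],[0,0,0],0.4]]'

```text
time_s: 11.68
tool_pos: [0.433, 0.1587, 0.1324]
tool_rot: [179.9, 0.0, 89.9]
force: [0.2, 0.1, 0.8]
grip_width: 0.0522
grasp_force: 0.0
```

```bash
python3 - <<'E'
from h import *
im,d,K=snap('wrist','w4'); P=cloud(d,K); print(env.get_obs()['tool_pos'])
m=((im.max(2)<70)&(P[...,2]>.017)&(P[...,2]<.032)&(d>0)).astype(np.uint8); m[245:]=0
for c in cv2.findContours(m,0,2)[0]:
    if cv2.contourArea(c)>300:
        q=np.array([ray(u,v,K,.024)[:2] for u,v in cv2.convexHull(c)[:,0]],np.float32)
        print(cv2.boundingRect(c),cv2.minEnclosingCircle(q),cv2.minAreaRect(q))
        for t in range(0,180,10):
            n=[np.cos(np.radians(t)),np.sin(np.radians(t))]; print(t,np.ptp(q@n).round(4),end='; ')
snap('scene','s4')
E
python3 m.py s4|grep -E 'brass|blue'
```

```text
[0.43288243 0.15860699 0.13225656]
(259, 124, 39, 44) ((0.43000203371047974, 0.21972420811653137), 0.01789695769548416) ((0.42978566884994507, 0.2197788655757904), (0.03514770045876503, 0.03150714188814163), 23.70167350769043)
0 0.032; 10 0.034; 20 0.035; 30 0.035; 40 0.0339; 50 0.0324; 60 0.0329; 70 0.0347; 80 0.0355; 90 0.0353; 100 0.0342; 110 0.0322; 120 0.0326; 130 0.0342; 140 0.035; 150 0.0349; 160 0.0337; 170 0.0316; s4 blue [275. 191.] 280 lo [ 0.414 -0.022  0.003] hi [0.444 0.01  0.033] top c [ 0.428 -0.005  0.031]
s4 blue [375. 253.] 853 lo [0.643 0.003 0.01 ] hi [0.696 0.056 0.039] top c [0.668 0.031 0.038]
s4 brass [425. 111.] 259 lo [0.359 0.415 0.01 ] hi [0.427 0.495 0.027] top c [0.39  0.455 0.025]
s4 brass [196. 226.] 361 lo [ 0.413 -0.197  0.009] hi [ 0.448 -0.163  0.027] top c [ 0.429 -0.18   0.025]
s4 brass [331. 275.] 386 lo [ 0.66  -0.082  0.01 ] hi [ 0.684 -0.058  0.053] top c [ 0.669 -0.067  0.053]
```

View pics/w4.png

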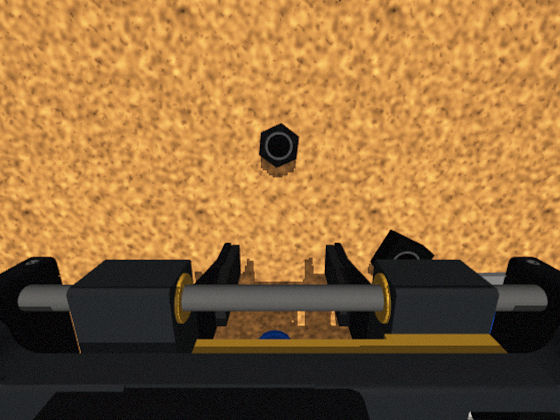

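View pics/s4.png

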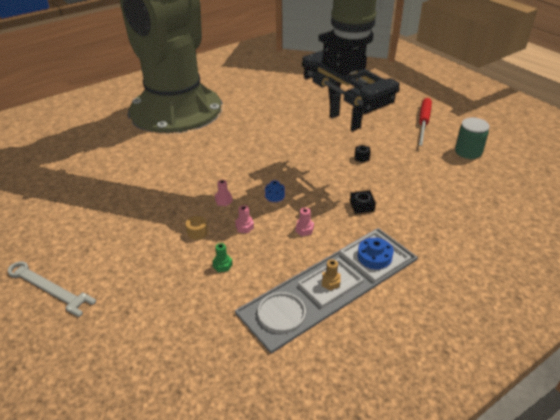

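Scene view: the pulley (375,253) and adapter (331,275) stand centred in their liners. In the wrist view the hex nut is at (279,145), i.e. (0.430, 0.218), with its flats turned about -7° from world x. I'll turn the tool by 0.12 rad and grip.

Call:
drive_tool --moves '[[[15,-1,0],[0,0,0],0.4],[[25,-2,0],[0,0,0],0.4],[[15,0,5],[0,0,0],0.4],[[5,0,15],[0,0,0.06],0.4],[[0,0,25],[0,0,0.06],0.4],[[0,0,25],[0,0,0],0.4],[[0,0,18],[0,0,0],0.4],[[0,0,8],[0,0,0],0.4],[[0,0,3],[0,0,0],0.4],[[0,0,0],[0,0,0],0.4],[[0,0,0],[0,0,0],0.4]]'

```text
time_s: 12.7
tool_pos: [0.4296, 0.2201, 0.0339]
tool_rot: [179.9, -0.0, 83.1]
force: [-0.0, 0.4, 0.1]
grip_width: 0.052
grasp_force: 0.0
```

Call:
drive_tool --moves '[[[0,0,1],[0,0,0],0.9],[[0,0,0],[0,0,0],0.9],[[0,0,0],[0,0,0],0.9],[[0,0,0],[0,0,0],0.9],[[0,0,0],[0,0,0],0.9],[[0,0,0],[0,0,0],0.9],[[0,0,0],[0,0,0],0.9]]' --newtons 30

```text
time_s: 13.28
tool_pos: [0.429, 0.2201, 0.0326]
tool_rot: [179.9, -0.0, 83.1]
force: [-0.4, -0.5, 4.2]
grip_width: 0.0315
grasp_force: 30.0
```

Call:
drive_tool --moves '[[[0,0,-15],[0,0,0],0.9],[[0,0,-25],[0,0,0],0.9],[[0,0,-30],[0,0,-0.06],0.9],[[0,0,-12],[0,0,-0.06],0.9],[[-15,9,0],[0,0,0],0.9],[[-30,18,0],[0,0,0],0.9],[[-34,21,0],[0,0,0],0.9],[[-34,21,0],[0,0,0],0.9],[[-34,21,0],[0,0,0],0.9],[[-34,21,0],[0,0,0],0.9],[[-34,21,0],[0,0,0],0.9],[[-34,21,0],[0,0,0],0.9]]'

```text
time_s: 14.28
tool_pos: [0.5816, -0.0307, 0.1134]
tool_rot: [-179.9, -0.0, 90.0]
force: [0.1, 0.3, -1.7]
grip_width: 0.0315
grasp_force: 30.0
```

Call:
drive_tool --moves '[[[-34,21,0],[0,0,0],0.9],[[-34,21,0],[0,0,0],0.9],[[-34,21,0],[0,0,0],0.9],[[-25,16,0],[0,0,0],0.9],[[-12,8,0],[0,0,0],0.9],[[0,0,0],[0,0,0],0.9],[[0,0,0],[0,0,0],0.9],[[0,0,0],[0,0,0],0.9],[[0,0,0],[0,0,0],0.9]]'

```text
time_s: 15.03
tool_pos: [0.6681, -0.1655, 0.1138]
tool_rot: [-180.0, -0.1, 90.1]
force: [0.1, 0.2, -2.0]
grip_width: 0.0319
grasp_force: 30.0
```

Call:
drive_tool --moves '[[[-2,1,10],[0,0,0],0.9],[[0,0,20],[0,0,0],0.9],[[0,0,20],[0,0,0],0.9],[[0,0,12],[0,0,0],0.9],[[0,0,6],[0,0,0],0.9],[[0,0,3],[0,0,0],0.9],[[0,0,0],[0,0,0],0.9],[[0,0,0],[0,0,0],0.9],[[0,0,0],[0,0,0],0.9]]'

```text
time_s: 15.78
tool_pos: [0.6705, -0.1702, 0.0444]
tool_rot: [179.9, 0.0, 90.0]
force: [0.5, -0.3, -1.4]
grip_width: 0.0317
grasp_force: 30.0
```

Call:
drive_tool --moves '[[[1,-1,3],[0,0,0],0.9],[[0,0,2],[0,0,0],0.9],[[0,0,0],[0,0,0],0.9],[[0,0,0],[0,0,0],0.9],[[0,0,0],[0,0,0],0.4],[[0,0,0],[0,0,0],0.4],[[0,0,0],[0,0,0],0.4],[[0,0,0],[0,0,0],0.4],[[0,0,-10],[0,0,0],0.4],[[0,0,-25],[0,0,0],0.4],[[0,0,-30],[0,0,0],0.4],[[0,0,-15],[0,0,0],0.4]]'

```text
time_s: 16.78
tool_pos: [0.6701, -0.1694, 0.1225]
tool_rot: [179.7, 0.1, 90.0]
force: [0.9, 0.5, 1.9]
grip_width: 0.0521
grasp_force: 0.0
```

Call:
drive_tool --moves '[[[-15,-10,-20],[0,0,0],0.4],[[-25,-20,-25],[0,0,0],0.4],[[-25,-25,-25],[0,0,0],0.4],[[-15,-20,-10],[0,0,0],0.4],[[0,0,0],[0,0,0],0.4],[[0,0,0],[0,0,0],0.4],[[0,0,0],[0,0,0],0.4]]'

```text
time_s: 17.37
tool_pos: [0.5949, -0.2471, 0.1974]
tool_rot: [180.0, -0.0, 90.0]
force: [0.4, -0.0, -0.9]
grip_width: 0.0521
grasp_force: 0.0
```

```bash
python3 - <<'E'
from h import *
print(env.get_obs()['tool_pos'])
for n in('scene','side'): snap(n,n+'9')
snap('wrist','w9')
E
python3 m.py scene9 side9 w9|grep -vE 'grey'
```

```text
[ 0.59486324 -0.24712217  0.19740248]
scene9 blue [274. 191.] 275 lo [ 0.414 -0.022  0.003] hi [0.444 0.01  0.033] top c [ 0.428 -0.005  0.031]
scene9 blue [375. 253.] 855 lo [0.642 0.003 0.009] hi [0.696 0.056 0.039] top c [0.668 0.031 0.038]
scene9 dark [362. 202.] 433 lo [0.534 0.085 0.004] hi [0.575 0.127 0.026] top c [0.552 0.108 0.024]
scene9 dark [280. 308.] 420 lo [ 0.657 -0.185  0.01 ] hi [ 0.686 -0.155  0.032] top c [ 0.671 -0.169  0.03 ]
scene9 brass [425. 110.] 258 lo [0.36  0.416 0.01 ] hi [0.427 0.494 0.026] top c [0.391 0.458 0.026]
scene9 brass [194. 227.] 278 lo [ 0.413 -0.198  0.009] hi [ 0.449 -0.169  0.027] top c [ 0.43  -0.182  0.025]
scene9 brass [331. 276.] 387 lo [ 0.66  -0.083  0.011] hi [ 0.684 -0.059  0.053] top c [ 0.669 -0.067  0.052]
side9 blue [319. 166.] 538 lo [0.638 0.    0.007] hi [0.692 0.056 0.037] top c [0.667 0.029 0.036]
side9 blue [219. 221.] 259 lo [ 0.406 -0.024  0.002] hi [0.44  0.008 0.031] top c [ 0.423 -0.007  0.029]
side9 dark [189.  93.] 286 lo [0.52  0.388 0.004] hi [0.569 0.412 0.058] top c [0.545 0.4   0.057]
side9 dark [250. 166.] 
[... 635 characters left out ...]
 -0.115  0.002] hi [ 0.713 -0.077  0.006] top c [ 0.713 -0.096  0.004]
w9 dark [35. 34.] 76 lo [ 0.373 -0.096  0.046] hi [ 0.381 -0.089  0.049] top c [ 0.377 -0.093  0.047]
w9 dark [138.  47.] 69 lo [ 0.462 -0.106  0.046] hi [ 0.47  -0.099  0.048] top c [ 0.466 -0.102  0.047]
w9 dark [352. 125.] 578 lo [ 0.653 -0.185  0.007] hi [ 0.683 -0.153  0.032] top c [ 0.668 -0.169  0.03 ]
w9 dark [356. 125.] 301 lo [ 0.66  -0.178  0.03 ] hi [ 0.678 -0.16   0.033] top c [ 0.669 -0.169  0.031]
w9 brass [359.  16.] 1032 lo [ 0.653 -0.084  0.01 ] hi [ 0.68  -0.059  0.053] top c [ 0.667 -0.072  0.052]
w9 brass [126. 135.] 1131 lo [ 0.412 -0.197  0.009] hi [ 0.447 -0.163  0.028] top c [ 0.429 -0.18   0.026]
```

View pics/w9.png

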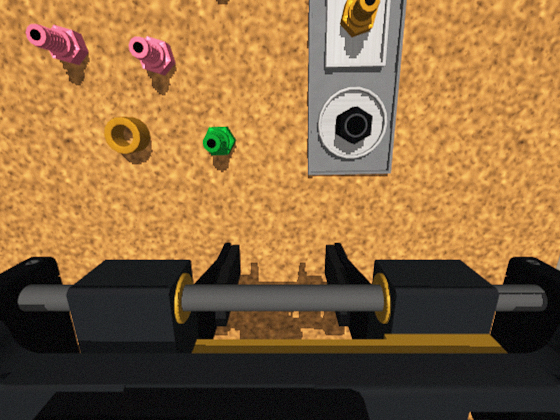

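View pics/side9.png

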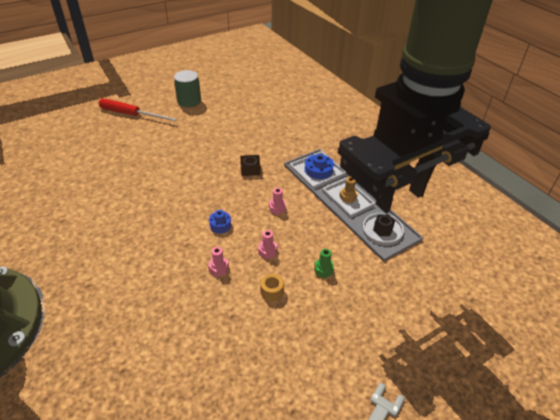

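The wrist view shows the nut (352,125) centred in the round liner. The side view shows the pulley (319,166), adapter (349,191) and nut (384,225) upright at the right heights, with the look-alikes unmoved. Handing in.

```bash
python3 -c "
from cell import env
print(env.sign_off())"
```

```text
the job is handed in; nothing more can be done
None
```

The large pulley, six-sided nut and threaded adapter were upright and centred in their liners in the last camera check, with the look-alikes still in place, and I handed the job in at about 17.5 s; no verdict came back.

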